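# Show the heavier centrifuge canister to the code reader

### The arm

A 7-joint arm with a two-finger parallel gripper is mounted at the origin on the work surface. World frame = base frame: x ahead of the robot, y to its left, z up, the work surface at z = 0. Lengths are in m, angles in rad, forces in N, time in s.
With the tool pointing down it reaches from about 0.4 to 0.85 m from the base axis. Payload 4.5 kg.
Tool frame: the origin (TCP) lies at the very end of the fingers, on their centre line; the grasp point (between the pads) lies 19 mm behind it; z points along the fingers, y is the line along which they close (so a half turn about z gives the same grasp; the last joint's range is limited). The gripper opens to 85 mm and grips with 20 to 120 N. Pads are 22 mm wide; open, the fingers measure 114 mm over their backs; the gripper's body (76 mm by 85 mm) begins 54 mm behind the grasp point. The pads swing forward as they close: fully open they stand 13 mm farther back than shut.
Start: joints at [0.034, 0.689, -0.195, 1.565, 0.157, 0.902, -0.215], TCP at [0.625, 0, 0.231] pointing down, gripper open.
Joint ranges: [-3.01, 3.01], [-0.46, 2.08], [-1.47, 1.51], [0.13, 2.56], [-1, 4.14], [0.04, 2.09], [-2.66, 2.66]. Speed limits (rad/s): [2.57, 2.57, 3.14, 3.14, 3.14, 3.14, 3.14].

### API

Orientations are given as a unit quaternion [x, y, z, w].
In Python, from workcell import env gives the robot as it stands.
- The arm moves only by the shell command python3 -m crank 'ROWS' [FORCE]. ROWS is JSON, a list of rows, each a list of 3 entries, a list of its own where there are three numbers: the shift along the tool's x, y, z in m, then the turn about the tool's z in degrees, then the opening, from 0 (shut) to 1 (fully open). In form: [[[x, y, z], turn, fingers], ...]. A call has 1 to 5 rows; each row is the pose to reach, as a shift and turn from the pose commanded when the call began, along the tool's axes at that moment; what a row does not reach only later rows make up. A row lasts 1/10 s, in which the tool goes at most 50 mm and 8.59 degrees, less where a joint would pass 70% of its speed; a pose out of reach is approached as far as the arm can. A call with a gripper value outside its range is refused whole. The fingers move at their own pace and stop on an object; FORCE is the grip in N (left out, the last holds). Time passes only in rows, so rows that repeat a pose let the fingers close. It gives the time, the measured TCP pose, the force, the opening and the grip force at its end, in the units of the state.
- env.get_obs(): the state, without advancing time (a new reading comes with each control period).
- env.get_image(name): name is "scene" or "side" or "wrist"; returns a dict with "pixels" (480x640x3 uint8, red, green, blue), "intrinsics" (3x3 intrinsics, pixels), "camera_from_world" (4x4, takes a point from world to camera coordinates). Camera axes: x right, y down, z forward; pixel columns grow to the right and rows downward; lengths in m; the calibration is good to about 2 mm. A picture is of the moment at which its call begins. There is no depth.
- env.hand_in(): hands the job in; it is judged then, once.
The state is a dict: "t": time; "joint_pos": joint angles; "joint_velocities": joint speeds; "joint_efforts": joint torques, N m; "tcp_pos": TCP position; "eef_rot": TCP orientation; "wrist_force": force on the tool from outside, world axes, zero at the start; "moment": the same for the moment, N m; "opening": finger opening in m; "grip_force": force on a finger pad.
Only numpy, scipy, OpenCV 4.12 (cv2) and the standard library are available. Lean on these libraries where they do the work, as an engineer would, in place of code of your own. Each camera call takes 0.05 s, during which the arm holds its last target. There are 200 camera calls.

### The job

One of the two look-alike canisters is too heavy for the centrifuge: first lift the one on the blue pad a few centimetres straight up, feel its weight for a moment and stand it back on the blue pad, then lift the one on the white pad likewise. Then present the heavier one to the code reader: hold it in the gripper, upright and still, above the yellow spot with its orange rib level with the reader's window and pointing straight at it, and finish while holding it there, with the lighter one left standing free on a pad. Do not tip a canister over, and leave the jug, the bottle and the tip box where they are.

Things in the scene. Friction and masses are not known exactly. Their poses are not given: they have to be found in the camera images.
- canister_1: one of two look-alike canisters, 98 mm high: aluminium body 52 mm wide, 70 high; grey round cap 42 mm wide, 28 high. Orange rib 10 mm wide, 11 to 61 mm above the underside, out to 37 mm from the axis; orange line on the cap likewise. One weighs 0.27-0.37 kg, the other 0.54-0.66 kg; looks do not tell. Origin: centre of underside; z up, x towards the rib.
- canister_2: one of two look-alike canisters, 98 mm high: aluminium body 52 mm wide, 70 high; grey round cap 42 mm wide, 28 high. Orange rib 10 mm wide, 11 to 61 mm above the underside, out to 37 mm from the axis; orange line on the cap likewise. One weighs 0.27-0.37 kg, the other 0.54-0.66 kg; looks do not tell. Origin: centre of underside; z up, x towards the rib.
- pad_blue: blue round pad fixed to the bench, 80 mm in diameter, 4 mm thick. Origin: centre of its underside, on the bench.
- pad_white: white round pad fixed to the bench, 80 mm in diameter, 4 mm thick. Origin: centre of its underside, on the bench.
- reader_spot (a point): centre of the yellow spot, 50 mm wide, on the grey foot plate (90 mm wide, 4 mm thick) of the code reader, fixed to the bench. x points level from the spot to the reader's head, z up. The head, a white box 60 x 74 x 66 mm high on a post, begins 110 mm from the spot and reaches from 97 to 163 mm above the bench.
- reader_window (a point): centre of the reader's dark red window (52 mm wide, 40 mm high) on the face of the head that looks towards the yellow spot: 108 mm level from the spot's centre, 130 mm above the bench. Same axes as the spot: x points into the head.
- jug: bystander: clear plastic jug with a handle, mouth 84 mm in diameter, 110 mm high, loose. Origin: centre of the underside.
- amber_bottle: bystander: amber glass bottle 52 mm in diameter, 100 mm high, loose. Origin: centre of the underside.
- tip_box: bystander: yellow pipette tip box 85 by 125 mm, 55 mm high, loose. Origin: centre of the underside.

How it is judged:
By the outcome, as a careful person would: the job done as asked, in the order asked, and still so for the second after the job is handed in, while the arm keeps its last pose, push and grip.
It also fails if it takes over 64 s, if anything falls off the work surface, if the arm or the gripper's body presses on something with over 40 N, if the wrist force passes 120 N, or if a joint passes its speed limit or range.

## Working session

There is one attempt and no reset: what is moved stays moved. The work goes in short steps, Python scripts to look and compute and a shell command to move; the robot and the scene stay as the last step left them, time stands still between calls to the robot, and variables do not carry over. Pictures are saved under pics/ and viewed, at most 10 in all, crops included, and the job is handed in when it is done.

```bash
mkdir -p pics; ls; cat > h.py <<'E'
import numpy as np,cv2
from workcell import env
def shot(n,f=None):
    d=env.get_image(n); p=d["pixels"]
    if f: cv2.imwrite("pics/"+f,p[:,:,::-1])
    return p,np.array(d["intrinsics"]),np.array(d["camera_from_world"])
def ray(K,T,u,v):
    R,t=T[:3,:3],T[:3,3]; return -R.T@t, R.T@np.linalg.solve(K,[u,v,1.])
def onz(K,T,u,v,z):
    c,d=ray(K,T,u,v); return c+d*(z-c[2])/d[2]
def proj(K,T,P):
    q=K@(T[:3,:3]@np.asarray(P,float)+T[:3,3]); return q[:2]/q[2]
E
python3 - <<'E'
from h import *
for n in("scene","side","wrist"):
    p,K,T=shot(n,n+"0.png"); np.savez(n+"0.npz",p=p,K=K,T=T)
    print(n,ray(K,T,320,240)[0].round(3),ray(K,T,320,240)[1].round(2))
o=env.get_obs(); print(o)
E
```

```text
pics
scene [ 1.025 -0.543  0.838] [-0.41  0.57 -0.71]
side [0.451 0.625 0.885] [ 0.16 -0.6  -0.78]
wrist [0.625 0.079 0.373] [ 0.01 -0.3  -0.95]
{'t': 0.15, 'joint_pos': array([ 0.03381113,  0.68979612, -0.19453023,  1.56608053,  0.15728826,
        0.90249439, -0.21514269]), 'joint_velocities': array([-0.00060502, -0.0019026 , -0.00012871, -0.00204146, -0.00093369,
       -0.00086036,  0.00100904]), 'joint_efforts': array([-6.29315091e-04, -5.39936972e+01, -1.26815826e+00, -1.58719003e+01,
        9.24438267e-03,  6.49630194e-03,  1.79077297e-06]), 'tcp_pos': array([ 6.24518160e-01, -3.81805076e-05,  2.30671904e-01]), 'eef_rot': array([ 7.07105403e-01,  7.07107817e-01, -5.22160946e-04, -4.58849162e-04]), 'wrist_force': array([-0.4963537 ,  0.4178347 ,  0.42742704]), 'moment': array([-0.02146843,  0.03891567, -0.09771377]), 'grip_force': 0.0, 'opening': 0.08524628377923758}
```

View pics/scene0.png

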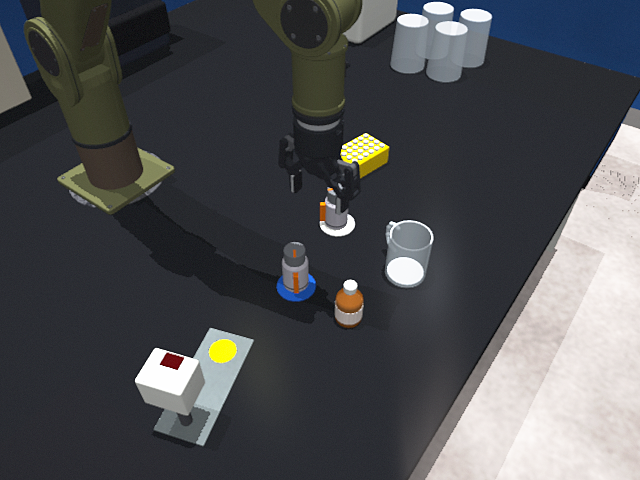

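View pics/side0.png

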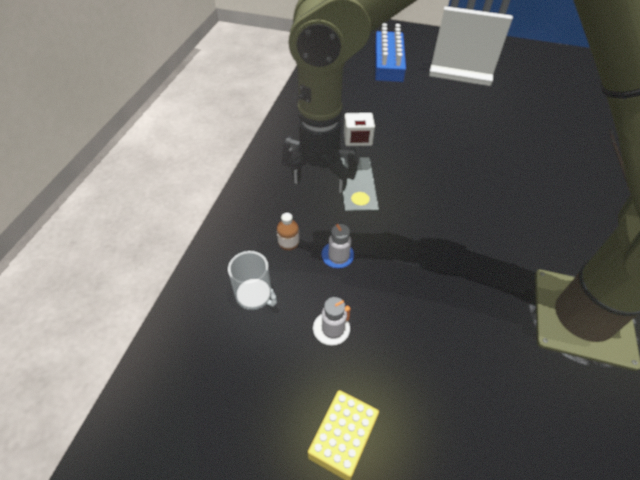

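Scene view: blue pad ~(296,287), white pad ~(337,222), spot (223,350), reader head (171,380). Side view: blue pad (338,255), white pad (332,328), spot (360,198), jug (252,280), bottle (288,232).

```bash
cat > m.py <<'E'
from h import *
def run(n):
    d=np.load(n+"0.npz");p,K,T=d["p"],d["K"],d["T"]
    hsv=cv2.cvtColor(p,cv2.COLOR_RGB2HSV)
    def msk(lo,hi): return cv2.inRange(hsv,lo,hi)
    def comps(m,amin):
        k,l,s,c=cv2.connectedComponentsWithStats(m)
        return [(c[i].round(1),s[i],l==i) for i in range(1,k) if s[i,4]>amin]
    ms={"blue":(msk((105,150,80),(125,255,255)),.004),"yellow":(msk((25,150,120),(35,255,255)),.004),"orange":(msk((5,180,120),(17,255,255)),.04),"white":(msk((0,0,215),(179,40,255)),.004),"red":(msk((0,100,30),(4,255,140)),.13)}
    for k,(m,z) in ms.items():
        for c,s,l in comps(m,8):
            if k!="orange" and s[4]<60: continue
            if s[4]>4000: continue
            # hull ground points
            pts=cv2.findContours(l.astype(np.uint8),0,1)[0][0][:,0]
            G=np.array([onz(K,T,u,v,z)[:2] for u,v in pts]).astype(np.float32)
            cc,r=cv2.minEnclosingCircle(G)
            print(n,k,c,s[4],"bbox",s[:4],"w",onz(K,T,*c,z).round(3)[:2],"circ",np.round(cc,3),round(r,3))
run("scene");run("side")
E
python3 m.py
```

```text
scene blue [16.3 34. ] 1469 bbox [ 0  0 38 76] w [-0.928  0.307] circ [-0.95   0.297] 0.339
scene blue [175.    3.5] 187 bbox [162   0  32  12] w [-0.675  0.827] circ [-0.671  0.827] 0.072
scene blue [636.3 102.2] 88 bbox [631  92   9  18] w [0.962 1.129] circ [0.966 1.144] 0.052
scene blue [296.  290.4] 495 bbox [276 274  40  28] w [ 0.589 -0.026] circ [ 0.581 -0.016] 0.041
scene yellow [368.2 156.5] 735 bbox [341 135  48  43] w [0.466 0.437] circ [0.456 0.437] 0.093
scene yellow [222.2 350.7] 492 bbox [209 340  28  23] w [ 0.567 -0.217] circ [ 0.566 -0.216] 0.025
scene orange [322.1 212.3] 82 bbox [320 204   6  17] w [0.518 0.161] circ [0.518 0.162] 0.027
scene orange [294.3 252.9] 15 bbox [293 250   3   7] w [0.544 0.027] circ [0.544 0.027] 0.009
scene orange [295.5 282.6] 83 bbox [293 273   6  20] w [ 0.595 -0.034] circ [ 0.594 -0.034] 0.025
scene orange [348.9 299.9] 370 bbox [336 289  27  21] w [ 0.703 -0.007] circ [ 0.701 -0.003] 0.027
scene white [438.2   7.6] 289 bbox [424   2  30  12] w [0.172 1.399] circ [0.172 1.4  ] 0.058
scene white [475.9  14.9] 315 bbox [461   9  31  
[... 2091 characters left out ...]
45  41] w [1.304 0.24 ] circ [1.288 0.239] 0.059
side white [120.5 322. ] 3570 bbox [ 75 252  98 147] w [0.99  0.299] circ [0.969 0.279] 0.184
side white [252.9 292.3] 664 bbox [238 279  31  27] w [0.739 0.147] circ [0.739 0.146] 0.037
side white [ 44.4 312.1] 157 bbox [ 34 304  22  19] w [1.165 0.324] circ [1.164 0.326] 0.024
side white [327.7 333.1] 313 bbox [314 316  35  28] w [0.544 0.198] circ [0.541 0.183] 0.039
side white [ 56.7 350.2] 325 bbox [ 39 339  41  23] w [1.082 0.394] circ [1.082 0.386] 0.04
side white [ 78.1 417.2] 169 bbox [ 70 403  19  28] w [0.958 0.5  ] circ [0.958 0.498] 0.025
side red [360.  136.4] 67 bbox [352 132  17  10] w [ 0.599 -0.323] circ [ 0.597 -0.326] 0.026
```

```bash
python3 - <<'E'
import cv2,numpy as np
a=cv2.imread("pics/scene0.png")[170:320,240:390];b=cv2.imread("pics/side0.png")[210:360,260:410]
cv2.imwrite("pics/crop0.png",np.hstack([cv2.resize(x,(400,400),interpolation=cv2.INTER_CUBIC) for x in(a,b)]))
E
```

```text
(no output)
```

View pics/crop0.png

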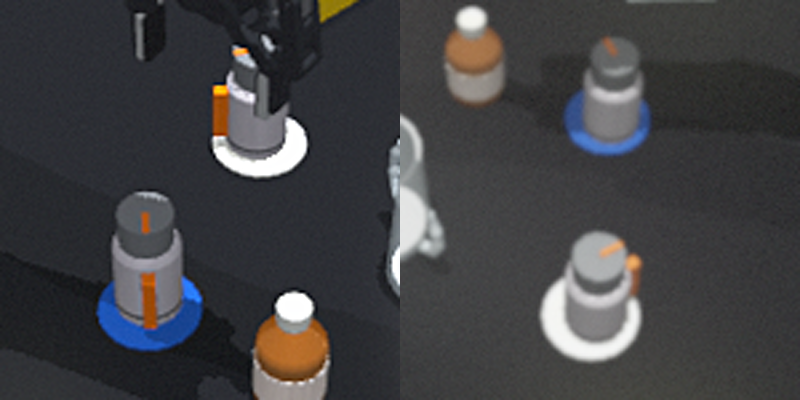

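View pics/wrist0.png

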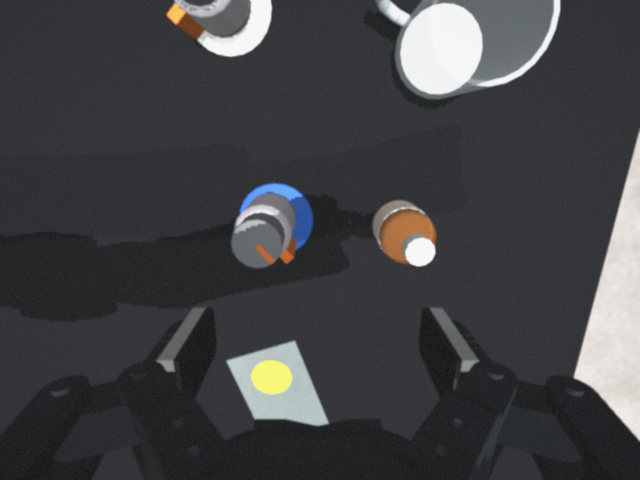

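Wrist view: image right is world +x, up is +y; blue-pad canister cap ~(258,240), rib ~(288,250); white-pad canister partly cut off at top with rib ~(185,20); spot (272,377), jug (445,50), bottle (410,235). In the crops, the ribs clearly differ in direction on the two canisters. Now a refined measurement of axes, ribs and reader.

```bash
python3 - <<'E'
from h import *
def ld(n): d=np.load(n+"0.npz"); return d["p"],d["K"],d["T"]
def comps(n,lo,hi,box,amin=6):
    p,K,T=ld(n); hsv=cv2.cvtColor(p,cv2.COLOR_RGB2HSV); m=cv2.inRange(hsv,lo,hi)
    x0,y0,x1,y1=box; q=np.zeros_like(m); q[y0:y1,x0:x1]=m[y0:y1,x0:x1]
    k,l,s,c=cv2.connectedComponentsWithStats(q)
    return [(c[i],s[i],np.argwhere(l==i)[:,::-1]) for i in range(1,k) if s[i,4]>=amin]
OR=((3,120,70),(20,255,255))
for n,boxes in {"scene":{"B":(270,235,320,305),"W":(315,180,350,240)},"side":{"B":(320,220,353,270),"W":(312,290,353,345)},"wrist":{"B":(230,180,320,275),"W":(160,0,280,60)}}.items():
    p,K,T=ld(n)
    for b,box in boxes.items():
        for c,s,px in comps(n,*OR,box):
            print(n,b,"orange",c.round(1),s[:5],"z102",onz(K,T,*c,.102)[:2].round(3),"z65",onz(K,T,*c,.065)[:2].round(3),"z40",onz(K,T,*c,.04)[:2].round(3))
# pads/spot ellipse from wrist
for nm,lo,hi,box,z in(("spot",(25,80,120),(35,255,255),(230,340,330,420),.004),("bluepad",(105,120,60),(125,255,255),(220,160,330,280),.004)):
    p,K,T=ld("wrist")
    for c,s,px in comps("wrist",lo,hi,box,60):
        G=np.array([onz(K,T,u,v,z)[:2] for u,v in px],np.float32); cc,r=cv2.minEnclosingCircle(G); print("wrist",nm,c.round(1),np.round(cc,4),round(r,4),G.mean(0).round(4))
p,K,T=ld("side")
for c,s,px in comps("side",(20,60,100),(38,255,255),(340,185,380,212),20): print("side spot",c.round(1),onz(K,T,*c,.004).round(4))
for c,s,px in comps("side",(0,60,20),(8,255,200),(340,108,380,150),10)+comps("side",(170,60,20),(179,255,200),(340,108,380,150),10): print("side red",c.round(1),s,"z130",onz(K,T,*c,.13).round(4),"z163",onz(K,T,*c,.163).round(4))
p,K,T=ld("scene")
for c,s,px in comps("scene",(0,60,20),(8,255,200),(130,340,210,415),10): print("scene red",c.round(1),s,"z163",onz(K,T,*c,.163).round(4))
# foot plate quad (scene, side)
for n,box in(("scene",(150,320,260,450)),("side",(335,150,385,215))):
    p,K,T=ld(n);
    hsv=cv2.cvtColor(p,cv2.COLOR_RGB2HSV); m=np.where((hsv[...,2]>90),255,0).astype(np.uint8); q=np.zeros_like(m);x0,y0,x1,y1=box;q[y0:y1,x0:x1]=m[y0:y1,x0:x1]
    ct=max(cv2.findContours(q,0,1)[0],key=cv2.contourArea); ap=cv2.approxPolyDP(ct,3,True)[:,0]
    for u,v in ap: print(n,"plate",u,v,onz(K,T,u,v,.004)[:2].round(3))
E
```

```text
scene B orange [294.  253.2] [293 250   3   8  22] z102 [ 0.581 -0.018] z65 [0.559 0.009] z40 [0.544 0.026]
scene B orange [295.6 282.2] [293 272   6  21  97] z102 [ 0.628 -0.072] z65 [ 0.608 -0.049] z40 [ 0.594 -0.033]
scene W orange [329.7 188.8] [327 188   6   3  10] z102 [0.527 0.176] z65 [0.502 0.212] z40 [0.485 0.236]
scene W orange [322.3 211.9] [320 202   6  19  94] z102 [0.557 0.107] z65 [0.533 0.14 ] z40 [0.517 0.162]
side B orange [338.4 227.1] [337 225   4   5   8] z102 [ 0.581 -0.02 ] z65 [ 0.587 -0.051] z40 [ 0.591 -0.071]
side W orange [339.4 302.7] [336 301   8   4  10] z102 [0.529 0.174] z65 [0.533 0.153] z40 [0.535 0.138]
side W orange [347.6 310.6] [345 305   6  15  37] z102 [0.508 0.187] z65 [0.511 0.166] z40 [0.513 0.152]
wrist B orange [288.5 252.7] [280 238  16  26 219] z102 [ 0.601 -0.018] z65 [ 0.597 -0.031] z40 [ 0.595 -0.04 ]
wrist B orange [265.3 254.2] [256 245  20  20 135] z102 [ 0.582 -0.019] z65 [ 0.576 -0.033] z40 [ 0.572 -0.042]
wrist W orange [184.7  21.7] [166   3  38  36 524] z102 [0.535 0.147] z65 [0.523 0.156] z40 [0.514 0.163]
wrist spot [271.3
[... 781 characters left out ...]
13 -0.3344  0.163 ]
scene red [175.3 367.1] [171 365   9   5  15] z163 [ 0.6187 -0.3389  0.163 ]
scene plate 253 339 [ 0.595 -0.164]
scene plate 209 328 [ 0.512 -0.195]
scene plate 192 358 [ 0.533 -0.26 ]
scene plate 154 348 [ 0.462 -0.286]
scene plate 150 354 [ 0.466 -0.299]
scene plate 150 404 [ 0.541 -0.365]
scene plate 164 408 [ 0.565 -0.356]
scene plate 154 429 [ 0.58  -0.391]
scene plate 203 445 [ 0.663 -0.363]
side plate 368 157 [ 0.58  -0.393]
side plate 360 158 [ 0.602 -0.382]
side plate 354 178 [ 0.6   -0.293]
side plate 347 178 [ 0.619 -0.287]
side plate 342 191 [ 0.62  -0.232]
side plate 340 180 [ 0.636 -0.273]
side plate 345 210 [ 0.595 -0.165]
side plate 378 209 [ 0.51  -0.194]
```

```bash
python3 -m crank '[[[-0.015,-0.045,0],-8.5,1],[[-0.015,-0.045,0],-17,1],[[-0.015,-0.045,0],-25.5,1],[[-0.015,-0.045,0],-34,1],[[-0.015,-0.045,0],-42.5,1]]' 60; python3 -m crank '[[[0,0,0],-2.5,1],[[0,0,0],-2.5,1],[[0,0,0],-2.5,1]]'
python3 - <<'E'
from h import *
p,K,T=shot("wrist","w1.png"); np.savez("w10.npz",p=p,K=K,T=T); o=env.get_obs(); print(o["joint_pos"].round(2),o["wrist_force"],o["eef_rot"])
E
```

```text
t: 0.65
tcp_pos: [0.5797, -0.0151, 0.2311]
eef_rot: [0.4, 0.917, -0.0, -0.0]
wrist_force: [-0.1, -0.2, 0.1]
opening: 0.0854
grip_force: 0.0
t: 0.95
tcp_pos: [0.5799, -0.0151, 0.2311]
eef_rot: [0.383, 0.924, -0.0, -0.0]
wrist_force: [-0.2, 0.3, 0.1]
opening: 0.0854
grip_force: 0.0
[ 0.2   0.65 -0.43  1.7   0.34  0.87  0.41] [-0.02261052 -0.31489162  0.00693872] [ 3.83207835e-01  9.23662131e-01 -1.07027714e-04 -1.03148405e-04]
```

View pics/w1.png

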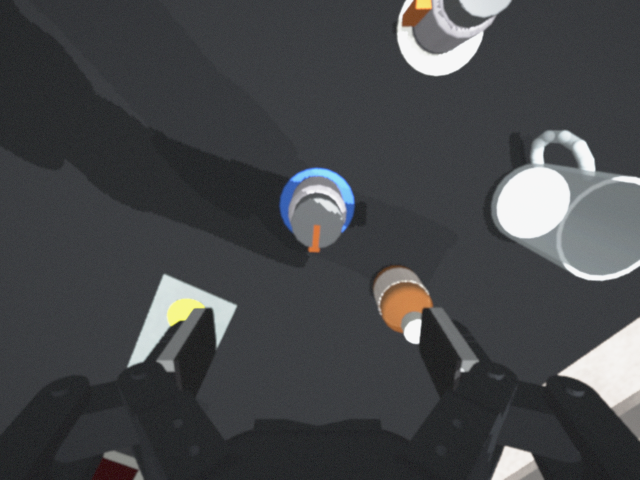

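Blue canister cap centre ~(318,222), its rib pointing image-down at ~(315,245); pad (317,203); white canister top right (440,30), jug (550,210), bottle (405,300).

```bash
cat > cap.py <<'E'
from h import *
# cap: darkish grey disc between pad/body; z=.102. usage cap(file,box)
def cap(f,box,z,rz,glo,ghi):
    d=np.load(f);p,K,T=d["p"],d["K"],d["T"]; x0,y0,x1,y1=box
    hsv=cv2.cvtColor(p,cv2.COLOR_RGB2HSV)
    B=np.zeros(p.shape[:2],np.uint8);B[y0:y1,x0:x1]=255
    o=cv2.inRange(hsv,(3,110,60),(20,255,255))&B
    g=cv2.inRange(hsv,(0,0,glo),(179,60,ghi))&B
    m=cv2.morphologyEx(g|o,cv2.MORPH_OPEN,np.ones((5,5),np.uint8))
    ct=max(cv2.findContours(m,0,1)[0],key=cv2.contourArea)[:,0]
    G=np.array([onz(K,T,u,v,z)[:2] for u,v in ct],np.float32)
    print("cap ell",[np.round(a,4) for a in cv2.fitEllipse(G*1000)],"circ",np.round(cv2.minEnclosingCircle(G),4) if 0 else cv2.minEnclosingCircle(G))
    k,l,s,c=cv2.connectedComponentsWithStats(o)
    for i in range(1,k):
        if s[i,4]<20: continue
        px=np.argwhere(l==i)[:,::-1]
        for zz in(z,rz):
            W=np.array([onz(K,T,u,v,zz)[:2] for u,v in px]); w=W-W.mean(0); v=np.linalg.svd(w,full_matrices=0)[2][0]
            e=w@v; print("orange",s[i],"z",zz,"mean",W.mean(0).round(4),"ang",np.degrees(np.arctan2(v[1],v[0])).round(1),"len",np.ptp(e).round(4),"max corner",(W.mean(0)+v*e.max()).round(4),(W.mean(0)+v*e.min()).round(4))
    return p,B
E
python3 - <<'E'
from cap import *
p,_=cap("w10.npz",(275,165,360,265),.102,.065,70,140)
print(p[190:260:4,322].max(1)); print(p[222,284:352:4].max(1))
E
```

```text
cap ell [array([573.507 , -11.4633]), array([37.6545, 44.055 ]), np.float64(69.6564)] circ ((0.5741938352584839, -0.01094680093228817), 0.02442801371216774)
orange [308 225  12  28 206] z 0.102 mean [ 0.5836 -0.0214] ang -52.4 len 0.0231 max corner [ 0.5899 -0.0296] [ 0.5758 -0.0112]
orange [308 225  12  28 206] z 0.065 mean [ 0.5916 -0.0299] ang -52.4 len 0.0263 max corner [ 0.5987 -0.0391] [ 0.5827 -0.0183]
[240 104 146 235 149 130 126 126 126 129 126 126 125 126 119  62  60  63]
[127 176 123 127 127 127 129 127 126 127 128 128 128 128 126 154 167]
```

```bash
python3 -m crank '[[[0.006,-0.001,0.03],6.5,1],[[0.006,-0.001,0.07],6.5,1],[[0.006,-0.001,0.11],6.5,1],[[0.006,-0.001,0.15],6.5,1],[[0.006,-0.001,0.18],6.5,1]]' 60; python3 -m crank '[[[0,0,0.008],0,1],[[0,0,0.013],0,1],[[0,0,0.013],0,1],[[0,0,0.013],0,1]]'
python3 -m crank '[[[0,0,0],0,0.5],[[0,0,0],0,0.4],[[0,0,0],0,0.3],[[0,0,0],0,0.3],[[0,0,0],0,0.3]]' 60
```

```text
t: 1.5
tcp_pos: [0.5742, -0.0115, 0.0491]
eef_rot: [0.435, 0.901, -0.001, -0.001]
wrist_force: [0.4, -0.4, 0.9]
opening: 0.0855
grip_force: 0.0
t: 1.9
tcp_pos: [0.5763, -0.0114, 0.0398]
eef_rot: [0.435, 0.901, 0.001, 0.001]
wrist_force: [0.3, 0.1, 1.0]
opening: 0.0856
grip_force: 0.0
t: 2.4
tcp_pos: [0.5757, -0.0114, 0.0396]
eef_rot: [0.435, 0.901, 0.0, 0.001]
wrist_force: [-1.3, -0.2, 8.2]
opening: 0.0505
grip_force: 61.7
```

```bash
python3 -m crank '[[[0,0,-0.008],0,0.3],[[0,0,-0.018],0,0.3],[[0,0,-0.028],0,0.3],[[0,0,-0.038],0,0.3],[[0,0,-0.045],0,0.3]]'; for i in 1 2 3; do python3 -m crank '[[[0,0,0],0,0.3],[[0,0,0],0,0.3],[[0,0,0],0,0.3],[[0,0,0],0,0.3]]'; python3 -c "
from h import *
o=env.get_obs();print('F',o['wrist_force'],o['moment'])"; done
```

```text
t: 2.9
tcp_pos: [0.5754, -0.0115, 0.0845]
eef_rot: [0.435, 0.901, 0.0, 0.0]
wrist_force: [-0.4, -0.6, -6.4]
opening: 0.0503
grip_force: 63.8
t: 3.3
tcp_pos: [0.5747, -0.0115, 0.0829]
eef_rot: [0.434, 0.901, -0.0, -0.0]
wrist_force: [0.6, -0.4, -5.7]
opening: 0.0503
grip_force: 63.9
F [ 0.64747846 -0.36750618 -5.71686909] [ 0.01037701 -0.0060105   0.01655764]
t: 3.7
tcp_pos: [0.5751, -0.0114, 0.0833]
eef_rot: [0.434, 0.901, 0.0, -0.0]
wrist_force: [0.5, 0.5, -6.0]
opening: 0.0499
grip_force: 63.9
F [ 0.5377676   0.5265343  -5.96073106] [ 0.03173    -0.00688665  0.00569204]
t: 4.1
tcp_pos: [0.5751, -0.0114, 0.0833]
eef_rot: [0.434, 0.901, 0.0, 0.0]
wrist_force: [0.2, -0.1, -6.4]
opening: 0.0503
grip_force: 63.9
F [ 0.20755143 -0.14066111 -6.44883004] [-0.03814653 -0.03673208  0.01112398]
```

The blue one reads about 6 N (≈0.61 kg): heavy. Put it back.

```bash
python3 -m crank '[[[0,0,0.012],0,0.3],[[0,0,0.024],0,0.3],[[0,0,0.034],0,0.3],[[0,0,0.041],0,0.3],[[0,0,0.044],0,0.3]]'; python3 -m crank '[[[0,0,0.0005],0,0.3],[[0,0,0.0005],0,0.3],[[0,0,0.0005],0,0.45],[[0,0,0.0005],0,0.7],[[0,0,0.0005],0,1]]'; python3 -m crank '[[[0,0,0],0,1],[[0,0,0],0,1],[[0,0,0],0,1]]'
python3 -m crank '[[[0,0,-0.03],0,1],[[0,0,-0.08],0,1],[[0,0,-0.13],0,1],[[0,0,-0.17],0,1],[[0,0,-0.19],0,1]]'
```

```text
t: 4.6
tcp_pos: [0.5742, -0.0114, 0.0395]
eef_rot: [0.434, 0.901, -0.001, -0.001]
wrist_force: [-9.4, -0.3, 27.5]
opening: 0.0506
grip_force: 67.0
t: 5.1
tcp_pos: [0.5762, -0.0112, 0.0392]
eef_rot: [0.434, 0.901, 0.001, 0.001]
wrist_force: [-0.2, 0.1, 0.6]
opening: 0.0726
grip_force: 0.0
t: 5.4
tcp_pos: [0.5753, -0.0114, 0.0388]
eef_rot: [0.434, 0.901, 0.0, 0.0]
wrist_force: [-0.4, 0.0, -0.6]
opening: 0.0855
grip_force: 0.0
t: 5.9
tcp_pos: [0.5768, -0.0111, 0.2328]
eef_rot: [0.435, 0.901, 0.002, 0.003]
wrist_force: [-0.3, 0.1, -0.5]
opening: 0.0853
grip_force: 0.0
```

```bash
python3 -m crank '[[[0.04,0.023,0],8.5,1],[[0.08,0.046,0],17,1],[[0.12,0.068,0],25.5,1],[[0.15,0.085,0],34,1],[[0.171,0.097,0],42.5,1]]'; python3 -m crank '[[[0,0,0],8.5,1],[[0,0,0],17,1],[[0,0,0],25.5,1],[[0,0,0],34,1],[[0,0,0],42.5,1]]';python3 -m crank '[[[0,0,0],8.5,1],[[0,0,0],8.5,1],[[0,0,0],8.5,1]]'
python3 - <<'E'
from h import *
p,K,T=shot("wrist","w2.png"); np.savez("w20.npz",p=p,K=K,T=T); o=env.get_obs(); print(o["joint_pos"].round(2),o["wrist_force"],o["eef_rot"])
E
```

```text
t: 6.4
tcp_pos: [0.5434, 0.1865, 0.2289]
eef_rot: [0.732, 0.681, 0.001, -0.001]
wrist_force: [-0.2, -0.8, -0.3]
opening: 0.0857
grip_force: 0.0
t: 6.9
tcp_pos: [0.5443, 0.1829, 0.2288]
eef_rot: [0.93, 0.368, -0.0, -0.0]
wrist_force: [-0.6, 0.4, 0.2]
opening: 0.0854
grip_force: 0.0
t: 7.2
tcp_pos: [0.5444, 0.1829, 0.2287]
eef_rot: [0.953, 0.303, -0.0, 0.0]
wrist_force: [-0.5, 0.3, 0.5]
opening: 0.0856
grip_force: 0.0
[-0.46  0.62  0.1   1.73 -0.08  0.79 -1.28] [-0.44354108  0.243122   -0.16695222] [ 9.53223972e-01  3.02264881e-01 -9.97159340e-06 -3.37237881e-05]
```

View pics/w2.png

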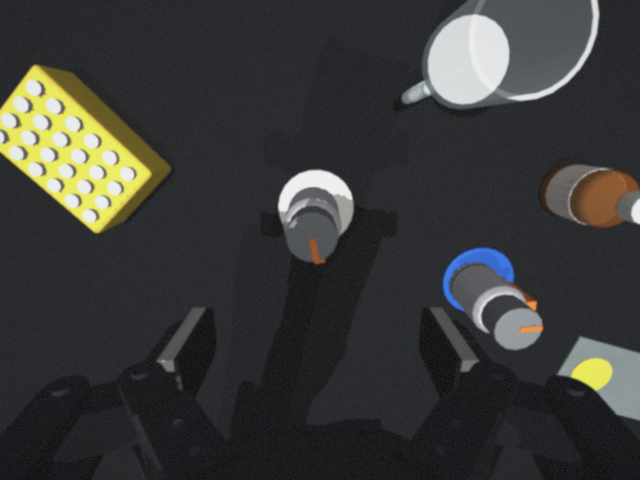

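White-pad canister: cap centre ~(312,235), rib at ~(317,252), pointing image-down; blue-pad canister stands upright at right (515,328); nothing else near the fingers.

```bash
python3 - <<'E'
from cap import *
p,_=cap("w20.npz",(270,165,360,275),.102,.065,70,130)
print(p[196:270:4,306].max(1)); print(p[235,276:352:4].max(1))
E
```

```text
cap ell [array([544.6475, 187.8429]), array([41.5765, 57.0814]), np.float64(120.9113)] circ ((0.5463114380836487, 0.1878587305545807), 0.03110344335436821)
orange [309 239  17  26 191] z 0.102 mean [0.5291 0.1742] ang -126.4 len 0.0226 max corner [0.523  0.1659] [0.5364 0.1841]
orange [309 239  17  26 191] z 0.065 mean [0.5182 0.1667] ang -126.4 len 0.0257 max corner [0.5113 0.1573] [0.5265 0.178 ]
[101 176 148  58  69  90  87  91  86  85  83  86  88  86  86  83  78  33
  26]
[29 37 49 88 87 87 85 87 85 90 85 87 86 92 88 85 69 23 31]
```

```bash
python3 - <<'E'
from h import *
d=np.load("w20.npz");K,T=d["K"],d["T"]
print(onz(K,T,312.5,238,.102),onz(K,T,287,238,.102),onz(K,T,338,238,.102),onz(K,T,312,264,.102))
E
```

```text
[0.53814678 0.18329387 0.102     ] [0.52640039 0.19994784 0.102     ] [0.54989358 0.16663931 0.102     ] [0.51964917 0.17085748 0.102     ]
```

```bash
python3 -m crank '[[[-0.006,-0.004,0.03],-8.5,1],[[-0.006,-0.004,0.07],-17,1],[[-0.006,-0.004,0.11],-17,1],[[-0.006,-0.004,0.15],-17,1],[[-0.006,-0.004,0.175],-17,1]]' 60; python3 -m crank '[[[0,0,0.008],0,1],[[0,0,0.014],0,1],[[0,0,0.014],0,1],[[0,0,0.014],0,1]]'
python3 -m crank '[[[0,0,0],0,0.5],[[0,0,0],0,0.4],[[0,0,0],0,0.3],[[0,0,0],0,0.3],[[0,0,0],0,0.3]]' 60
```

```text
t: 7.75
tcp_pos: [0.5361, 0.1822, 0.0512]
eef_rot: [0.898, 0.439, -0.001, -0.001]
wrist_force: [-0.3, 0.3, -0.8]
opening: 0.0851
grip_force: 0.0
t: 8.15
tcp_pos: [0.5383, 0.1829, 0.0411]
eef_rot: [0.899, 0.439, 0.001, 0.0]
wrist_force: [0.3, -0.5, 0.6]
opening: 0.0858
grip_force: 0.0
t: 8.65
tcp_pos: [0.5377, 0.183, 0.041]
eef_rot: [0.899, 0.439, 0.001, -0.0]
wrist_force: [-2.5, 0.5, 6.7]
opening: 0.0501
grip_force: 61.6
```

```bash
python3 -m crank '[[[0,0,-0.008],0,0.3],[[0,0,-0.018],0,0.3],[[0,0,-0.028],0,0.3],[[0,0,-0.038],0,0.3],[[0,0,-0.045],0,0.3]]'; for i in 1 2 3; do python3 -m crank '[[[0,0,0],0,0.3],[[0,0,0],0,0.3],[[0,0,0],0,0.3],[[0,0,0],0,0.3]]' | grep force; done
python3 -m crank '[[[0,0,0.012],0,0.3],[[0,0,0.024],0,0.3],[[0,0,0.034],0,0.3],[[0,0,0.040],0,0.3],[[0,0,0.042],0,0.3]]'
```

```text
t: 9.15
tcp_pos: [0.5377, 0.1827, 0.0861]
eef_rot: [0.899, 0.438, 0.001, 0.0]
wrist_force: [0.1, 0.4, -3.1]
opening: 0.0501
grip_force: 63.0
wrist_force: [-0.1, -0.1, -3.4]
grip_force: 63.0
wrist_force: [-0.2, -1.3, -2.3]
grip_force: 63.0
wrist_force: [-0.0, 0.2, -2.8]
grip_force: 63.0
t: 10.85
tcp_pos: [0.5367, 0.1824, 0.0415]
eef_rot: [0.899, 0.438, -0.001, -0.0]
wrist_force: [-0.1, -0.4, -2.8]
opening: 0.0502
grip_force: 63.0
```

White one ≈0.29 kg: the blue one is heavier.

```bash
python3 -m crank '[[[0,0,0.001],0,0.3],[[0,0,0.002],0,0.3],[[0,0,0.0025],0,0.3],[[0,0,0.003],0,0.3],[[0,0,0.003],0,0.3]]'; python3 -m crank '[[[0,0,0],0,0.45],[[0,0,0],0,0.7],[[0,0,0],0,1],[[0,0,0],0,1],[[0,0,0],0,1]]'
python3 -m crank '[[[0,0,-0.03],0,1],[[0,0,-0.08],0,1],[[0,0,-0.13],0,1],[[0,0,-0.17],0,1],[[0,0,-0.19],0,1]]'
```

```text
t: 11.35
tcp_pos: [0.5376, 0.1827, 0.041]
eef_rot: [0.899, 0.438, 0.001, 0.0]
wrist_force: [-2.3, -0.6, 6.2]
opening: 0.0501
grip_force: 64.0
t: 11.85
tcp_pos: [0.5375, 0.1826, 0.0398]
eef_rot: [0.899, 0.438, 0.0, 0.0]
wrist_force: [0.1, -0.1, 0.4]
opening: 0.0855
grip_force: 0.0
t: 12.35
tcp_pos: [0.539, 0.1831, 0.2338]
eef_rot: [0.899, 0.438, 0.003, 0.0]
wrist_force: [-0.7, 0.7, 0.9]
opening: 0.0856
grip_force: 0.0
```

```bash
python3 -m crank '[[[-0.026,0.03,0],-8.5,1],[[-0.055,0.063,0],-17,1],[[-0.085,0.098,0],-25.5,1],[[-0.11,0.128,0],-34,1],[[-0.13,0.15,0],-42.5,1]]'; python3 -m crank '[[[0,0,0],-8.5,1],[[0,0,0],-17,1],[[0,0,0],-25.5,1],[[0,0,0],-34,1],[[0,0,0],-34,1]]';python3 -m crank '[[[0,0,0],0,1],[[0,0,0],0,1]]'
python3 - <<'E'
from cap import *
p,K,T=shot("wrist","w3.png"); np.savez("w30.npz",p=p,K=K,T=T); cap("w30.npz",(270,165,360,275),.102,.065,70,140)
d=cv2.imread("pics/w3.png")[100:300,220:420]; cv2.imwrite("pics/w3c.png",cv2.resize(d,(600,600),interpolation=cv2.INTER_CUBIC))
E
```

```text
t: 12.85
tcp_pos: [0.5757, -0.0159, 0.2297]
eef_rot: [0.678, 0.735, -0.001, 0.001]
wrist_force: [0.4, 0.1, -0.8]
opening: 0.0851
grip_force: 0.0
t: 13.35
tcp_pos: [0.5753, -0.0125, 0.2295]
eef_rot: [0.434, 0.901, 0.0, -0.0]
wrist_force: [0.5, 0.2, 0.5]
opening: 0.0855
grip_force: 0.0
t: 13.55
tcp_pos: [0.5755, -0.0122, 0.2298]
eef_rot: [0.436, 0.9, -0.0, 0.0]
wrist_force: [0.4, -0.2, 0.1]
opening: 0.0857
grip_force: 0.0
cap ell [array([572.4992, -10.5401]), array([39.1195, 45.0748]), np.float64(58.0416)] circ ((0.5722808241844177, -0.010481488890945911), 0.024142839014530182)
orange [312 231  12  27 194] z 0.102 mean [ 0.582  -0.0206] ang -49.2 len 0.022 max corner [ 0.5888 -0.0285] [ 0.5744 -0.0118]
orange [312 231  12  27 194] z 0.065 mean [ 0.5895 -0.0302] ang -49.2 len 0.0251 max corner [ 0.5972 -0.0392] [ 0.5809 -0.0202]
```

View pics/w3c.png

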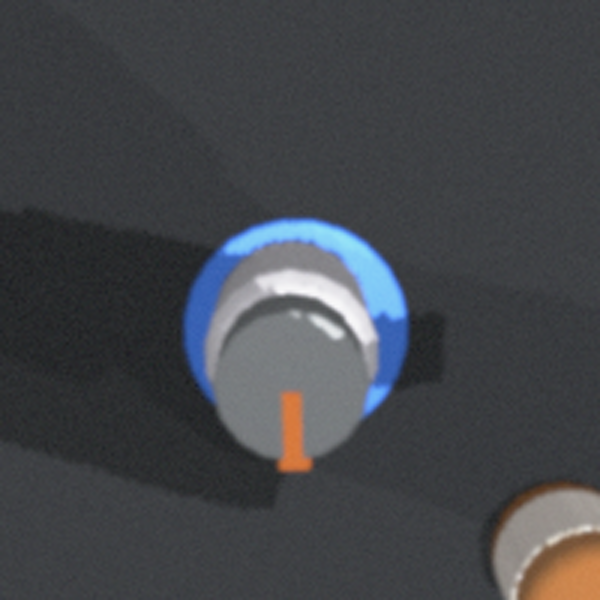

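Cap centre ~ pixel (317.3,227.8), line and rib running almost straight image-down (~2.5° to the right); canister upright on the blue pad.

```bash
python3 - <<'E'
from h import *
d=np.load("w30.npz");K,T=d["K"],d["T"]
c=onz(K,T,317.3,227.8,.102);print(c,[onz(K,T,220+a/3,100+b/3,.102)[:2].round(4) for a,b in((215,383),(370,383),(291,460),(292,308))])
o=env.get_obs();from scipy.spatial.transform import Rotation as R
print(R.from_quat(o["eef_rot"]).inv().apply(c-o["tcp_pos"]))
a,b=[onz(K,T,220+a/3,100+b/3,z)[:2] for a,b,z in((292,383,.102),(294,460,.102))]; print(np.degrees(np.arctan2(*(b-a)[::-1])))
b=onz(K,T,220+295/3,100+470/3,.065)[:2]; print(b, np.hypot(*(b-c[:2])),np.degrees(np.arctan2(*(b-c[:2])[::-1])))
E
```

```text
[ 0.57324553 -0.0094615   0.102     ] [array([ 0.5572, -0.022 ]), array([0.5894, 0.0035]), array([ 0.5864, -0.0265]), array([0.5607, 0.0064])]
[ 3.51142932e-03 -3.13208870e-05  1.27790562e-01]
-50.21715575862491
[ 0.59754674 -0.03871486] 0.03803035329959732 -50.283079657276346
```

```bash
python3 -m crank '[[[0.0035,0,0.03],-1.5,1],[[0.0035,0,0.07],-1.5,1],[[0.0035,0,0.11],-1.5,1],[[0.0035,0,0.15],-1.5,1],[[0.0035,0,0.177],-1.5,1]]' 60; python3 -m crank '[[[0,0,0.008],0,1],[[0,0,0.0135],0,1],[[0,0,0.0135],0,1],[[0,0,0.0135],0,1]]'
python3 -m crank '[[[0,0,0],0,0.5],[[0,0,0],0,0.4],[[0,0,0],0,0.3],[[0,0,0],0,0.3],[[0,0,0],0,0.3]]' 70
```

```text
t: 14.1
tcp_pos: [0.5722, -0.0095, 0.0504]
eef_rot: [0.423, 0.906, -0.001, -0.001]
wrist_force: [0.2, 0.3, -0.3]
opening: 0.0859
grip_force: 0.0
t: 14.5
tcp_pos: [0.5745, -0.0094, 0.0407]
eef_rot: [0.423, 0.906, 0.001, 0.001]
wrist_force: [-0.1, -0.4, -0.2]
opening: 0.0856
grip_force: 0.0
t: 15.0
tcp_pos: [0.5734, -0.0099, 0.0406]
eef_rot: [0.423, 0.906, -0.0, 0.001]
wrist_force: [-2.7, -1.1, 8.1]
opening: 0.05
grip_force: 71.5
```

```bash
python3 -m crank '[[[0,0,-0.012],0,0.3],[[0,0,-0.032],0,0.3],[[0,0,-0.055],0,0.3],[[0,0,-0.077],0,0.3],[[0,0,-0.09],0,0.3]]'; python3 -m crank '[[[-0.013,-0.012,0],2,0.3],[[-0.036,-0.033,0],6,0.3],[[-0.062,-0.056,0],10,0.3],[[-0.088,-0.079,0],14,0.3],[[-0.114,-0.102,0],18,0.3]]'; python3 -m crank '[[[0,0,0],3,0.3],[[0,0,0],3,0.3],[[0,0,0],3,0.3],[[0,0,0],3,0.3]]'
python3 - <<'E'
from h import *
from scipy.spatial.transform import Rotation as R
o=env.get_obs();r=R.from_quat(o["eef_rot"]);print(o["tcp_pos"],o["wrist_force"],o["joint_pos"].round(2))
print("to spot, tool:",r.inv().apply(np.array([.566,-.218,o["tcp_pos"][2]])-o["tcp_pos"]))
E
```

```text
t: 15.5
tcp_pos: [0.5734, -0.0095, 0.1309]
eef_rot: [0.423, 0.906, 0.0, 0.0]
wrist_force: [0.7, -0.1, -5.7]
opening: 0.0501
grip_force: 74.6
t: 16.0
tcp_pos: [0.5669, -0.1647, 0.1283]
eef_rot: [0.561, 0.828, -0.001, -0.001]
wrist_force: [0.4, 0.2, -6.2]
opening: 0.0498
grip_force: 74.5
t: 16.4
tcp_pos: [0.5683, -0.161, 0.1289]
eef_rot: [0.58, 0.815, 0.0, -0.001]
wrist_force: [-0.5, 0.5, -5.6]
opening: 0.0504
grip_force: 74.5
[ 0.56825718 -0.16097887  0.12894005] [-0.459527    0.53296198 -5.62366101] [ 0.36  0.79 -0.29  1.76  0.34  0.64  0.22]
to spot, tool: [-5.31239543e-02 -2.08409482e-02 -6.50224708e-05]
```

```bash
python3 -m crank '[[[-0.015,-0.006,-0.001],0,0.3],[[-0.035,-0.014,-0.0015],0,0.3],[[-0.048,-0.019,-0.0015],0,0.3],[[-0.053,-0.021,-0.0015],0,0.3],[[-0.053,-0.021,-0.0015],0,0.3]]'; python3 -m crank '[[[0,0,0],0,0.3],[[0,0,0],0,0.3],[[0,0,0],0,0.3]]'
python3 - <<'E'
from h import *
o=env.get_obs();print(o["tcp_pos"],o["eef_rot"])
S={}
for n in("scene","side"):
    p,K,T=shot(n,n+"f.png"); np.savez(n+"f0.npz",p=p,K=K,T=T); S[n]=(p,K,T)
a=cv2.imread("pics/scenef.png")[260:460,120:320];b=cv2.imread("pics/sidef.png")[90:230,290:430]
cv2.imwrite("pics/cropf.png",np.hstack([cv2.resize(x,(400,400),interpolation=cv2.INTER_CUBIC) for x in(a,b)]))
E
```

```text
t: 16.9
tcp_pos: [0.5655, -0.2203, 0.1307]
eef_rot: [0.581, 0.814, -0.0, -0.0]
wrist_force: [-0.7, -0.1, -5.9]
opening: 0.0499
grip_force: 74.5
t: 17.2
tcp_pos: [0.5661, -0.218, 0.1309]
eef_rot: [0.58, 0.815, 0.0, -0.0]
wrist_force: [-0.2, -0.5, -5.7]
opening: 0.0498
grip_force: 74.5
[ 0.56613114 -0.21803522  0.13086493] [ 5.79985774e-01  8.14626510e-01  3.66161573e-04 -1.25990558e-04]
```

View pics/cropf.png

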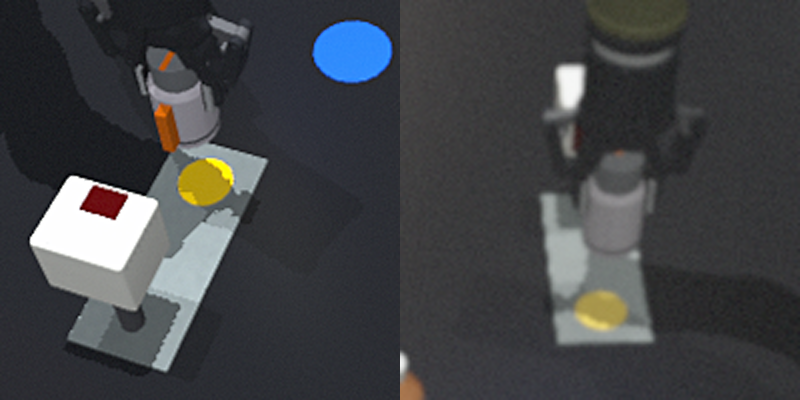

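Scene crop: canister held upright over the spot, rib (crop 165,128) facing the head; side crop confirms it upright. Checking rib pixels against prediction.

```bash
python3 - <<'E'
from h import *
d=np.load("scenef0.npz");p,K,T=d["p"],d["K"],d["T"]
hsv=cv2.cvtColor(p,cv2.COLOR_RGB2HSV);m=cv2.inRange(hsv,(3,120,70),(20,255,255));q=np.zeros_like(m);q[270:350,180:230]=m[270:350,180:230]
k,l,s,c=cv2.connectedComponentsWithStats(q)
for i in range(1,k):
    if s[i,4]>8: print(s[i],c[i].round(1),"z192",onz(K,T,*c[i],.192).round(4))
ax=np.array([.566,-.218])
for a in(-66,-71,-76):
    u=np.array([np.cos(np.radians(a)),np.sin(np.radians(a))]);w=np.array([-u[1],u[0]])
    P=np.array([proj(K,T,[*(ax+r*u+t*w),z]) for r in(26,37) for t in(-5,5) for z in(105,155) for r,t,z in[(r/1e3,t/1e3,z/1e3)]])
    H=cv2.convexHull(P.astype(np.float32)); M=cv2.moments(H)
    print(a,"bbox",P.min(0).round(1),P.max(0).round(1),"cen",round(M["m10"]/M["m00"],1),round(M["m01"]/M["m00"],1),"line",proj(K,T,[*(ax+.0105*u),.192]).round(1))
E
```

```text
[199 285   9  10  34] [203.  289.8] z192 [ 0.5694 -0.2274  0.192 ]
[197 312  13  24 208] [203.  323.6] z192 [ 0.615  -0.2731  0.192 ]
-66 bbox [202.8 299.7] [216.4 335.5] cen 209.4 317.9 line [203.3 290.2]
-71 bbox [201.1 299.7] [216.3 334.9] cen 208.8 317.8 line [202.7 290.1]
-76 bbox [199.5 299.7] [216.1 334.1] cen 208.3 317.6 line [202.2 289.9]
```

```bash
python3 - <<'E'
from h import *
d=np.load("scenef0.npz");K,T=d["K"],d["T"]
ax=np.array([.566,-.218])
for a in(-66,-71,-76):
    u=np.array([np.cos(np.radians(a)),np.sin(np.radians(a))]);w=np.array([-u[1],u[0]])
    P=np.array([proj(K,T,[*(ax+r*u+t*w),z]) for r in(.026,.037) for t in(-.005,.005) for z in(.105,.155)])
    H=cv2.convexHull(P.astype(np.float32)); M=cv2.moments(H)
    print(a,"bbox",P.min(0).round(1),P.max(0).round(1),"cen",round(M["m10"]/M["m00"],1),round(M["m01"]/M["m00"],1))
E
```

```text
-66 bbox [197.9 311.8] [210.9 336.6] cen 204.5 324.1
-71 bbox [196.1 311.3] [209.6 336.4] cen 202.9 323.8
-76 bbox [194.4 310.7] [208.2 336. ] cen 201.4 323.3
```

Rib direction comes out at −70.7° (wanted ≈ −71°) and the height matches. I'll hand in after confirming the arm is still.

```bash
python3 -m crank '[[[0,0,0],0,0.3],[[0,0,0],0,0.3],[[0,0,0],0,0.3],[[0,0,0],0,0.3],[[0,0,0],0,0.3]]'; python3 -c "
from workcell import env
print(abs(env.get_obs()['joint_velocities']).max()); print(env.hand_in())"
```

```text
t: 17.8
tcp_pos: [0.5659, -0.2193, 0.1308]
eef_rot: [0.581, 0.814, 0.0, 0.0]
wrist_force: [-0.3, -0.9, -5.7]
opening: 0.0497
grip_force: 74.5
0.0015064546320334737
the job is handed in; nothing more can be done
None
```

The job is handed in: the canister from the blue pad is the heavier (about 0.6 kg, the other 0.29 kg) and is held still above the yellow spot, its rib level with the reader's window and within about 1° of pointing straight at it; the lighter one was set back on the white pad, though I took no picture of it after releasing it.

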